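Fit a battery pack under the deck of a bench amplifier

TASK

Lift the loose cover off the amplifier's loading well by its knob and lay it flat on the blue mat. Pick up the battery pack by its red handle, lower it gently into the well and slide it under the deck, the handle running along the slot, until it is fully home against the rear wall, without dropping, jamming or ramming it. Then put the cover back so that it sits flat in place over the well, and leave the other things on the bench where they are.

Things in the scene. Friction and masses are not known exactly. Their poses are not given: they have to be found in the camera images.
- amplifier: Fixed grey amplifier, 270 (x) x 165 mm, rim 58 mm high. Origin: on the bench, on the centre line of its battery bay; x runs along the bay to the rear, z up. The bay is a straight channel inside: x -130 to +130, y -35 to +35, black floor at z 6 mm; walls 5 mm thick. It is open on top from x -130 to +10 (loading well), decked over behind that. Beside it (y +40 to +125) electronics, up to rim height.
- well (a point): Centre of the loading well's mouth (140 x 70 mm), at rim height; axes as the amplifier's. The cover's origin is here when the cover is on, its x axis along the amplifier's x.
- slot (a point): Front edge of the dark steel deck that roofs the rear of the bay (amplifier x +10 to +130; top at z 58 mm, underside at 53 mm), in the middle of the mouth of its slot, on the deck's top. The slot is 24 mm wide (y -12 to +12), open to the well and runs 85 mm to the rear. Axes as the amplifier's.
- home (a point): On the bay floor under the deck: the pack's origin is here (amplifier x +75, z +6 mm) when the pack is fully home, its end touching the rear wall. Axes as the amplifier's; the pack's long side lies along x.
- cover: Loose aluminium cover plate, 152 (x) x 80 (y) x 4 mm, 150 g. Origin: centre of the plate's underside, z up. Under the plate is a locating block 130 x 61 x 6 mm that drops into the 140 x 70 mm well. On top, in the middle, a black oblong knob 34 (x) x 18 (y) mm wide, between 10 and 36 mm above the origin, on a thin stem. A half turn about z makes no difference.
- pack: Battery pack: black cradle with four yellow-green cells lying across it, 110 (x) x 60 (y) x 40 (z) mm, about 300 g. Origin: centre of its underside, z up. In the middle of its top stands a red upright handle 24 (x) x 14 (y) mm, from 38 to 100 mm above the origin; only the part more than 53 mm up stays above the deck once the pack is in the bay. A half turn about z makes no difference.
- mat: Blue mat, fixed, 180 (x) x 130 (y) x 3 mm thick. Origin: centre of its underside. The pack starts on one side of the amplifier and the mat lies on the other.
- screwdriver: Bystander: screwdriver with orange handle, 170 mm long, lying on the bench. Origin at its underside.
- meter: Bystander: dark meter box 70 x 90 x 85 mm with a white dial. Origin: centre of its underside.
- jar: Bystander: amber jar with black cap, 60 mm in diameter, 80 mm high. Origin: centre of its underside.
Mind the look-alikes: they are no part of the job. Of the things that look like the pack, take the one that is farthest to the robot's right at the start.

How it is judged:
On the way, in this order (a step that is already met when the one before it is completed fails the run):
1. the cover lies flat on the mat, its centre over the mat, released (x of cover in the frame of mat between -0.09 and 0.09 m and y of cover in the frame of mat between -0.065 and 0.065 m and height (world z) of cover below 0.014 m and angle between cover's own z axis and vertical below 0.1 rad and contact force between the fingers and cover below 0.1 N), for 0.2 s.
2. the pack is down in the loading well, in line with the bay and not yet home (x of pack in the frame of amplifier between -0.08 and 0.04 m and y of pack in the frame of amplifier between -0.012 and 0.012 m and z of pack in the frame of amplifier below 0.016 m), for 0.1 s.
3. the pack is fully home under the deck and the handle released (x of pack in the frame of amplifier between 0.07 and 0.08 m and y of pack in the frame of amplifier between -0.009 and 0.009 m and z of pack in the frame of amplifier between 0 and 0.01 m and angle between pack's own z axis and vertical below 0.1 rad and contact force between the fingers and pack below 0.1 N), for 0.2 s.
4. the cover is back in place over the well (x of cover in the frame of amplifier between -0.07 and -0.05 m and y of cover in the frame of amplifier between -0.009 and 0.009 m and z of cover in the frame of amplifier between 0.054 and 0.0615 m and angle between cover's own z axis and vertical below 0.1 rad and angle between the x axis of cover and the x axis of amplifier, either way round below 0.15 rad), for 0.2 s.
At the end, for the whole second after the job is handed in: The pack stands level on the bay floor under the deck, within 5 mm of touching the rear wall; the cover sits flat over the loading well with its locating block down inside (within 10 mm along and 9 mm across the bay, 3.5 mm in height, 0.15 rad in direction); both are released and at rest (all of step 3 and all of step 4 and linear speed of each of pack, cover below 0.02 m/s and contact force between the fingers and cover below 0.1 N).
It fails at once if the pack is dropped or rammed: it strikes the amplifier with more than 60 N (contact force between pack and amplifier above 60 N).
It fails at once if the screwdriver is moved more than 25 mm (distance of screwdriver from where it was at the start of the episode above 0.025 m).
It fails at once if the meter is moved more than 25 mm (distance of meter from where it was at the start of the episode above 0.025 m).
It fails at once if the jar is moved more than 25 mm (distance of jar from where it was at the start of the episode above 0.025 m).
It also fails if it takes over 72 s, if anything falls off the work surface, if the arm or the gripper's body presses on something with over 40 N, if the wrist force passes 120 N, or if a joint passes its speed limit or range.

ROBOT

A 6-joint arm with a two-finger parallel gripper is mounted at the origin on the work surface. World frame = base frame: x ahead of the robot, y to its left, z up, the work surface at z = 0. Lengths are in m, angles in rad, forces in N, time in s.
With the tool pointing down it reaches from about 0.25 to 0.725 m from the base axis. Payload 4 kg.
Tool frame: the origin (TCP) lies at the very end of the fingers, on their centre line; the grasp point (between the pads) lies 19 mm behind it; z points along the fingers, y is the line along which they close (so a half turn about z gives the same grasp; the last joint's range is limited). The gripper opens to 85 mm and grips with 20 to 120 N. Pads are 22 mm wide; open, the fingers measure 114 mm over their backs; the gripper's body (76 mm by 85 mm) begins 54 mm behind the grasp point. The pads swing forward as they close: fully open they stand 13 mm farther back than shut.
Start: joints at [1.292, 0.241, 0.005, 1.335, 0, 1.571], TCP at [0.138, 0.481, 0.231] pointing down, gripper open.
Joint ranges: [-2.72, 2.72], [-1.05, 1.87], [-1.09, 1.28], [-1.99, 2.15], [-1.42, 1.44], [-3.14, 3.14]. Speed limits (rad/s): [2.79, 2.79, 3.14, 3.14, 3.14, 3.14].

INTERFACE

Orientations are given as a unit quaternion [x, y, z, w].
In Python, from workcell import * gives the robot as it stands. The module is installed in compiled form; this text tells all that it offers.
- The arm moves only by the tool send_rows, never from a script. Its argument "steps" is text: rows parted by semicolons, each of 7 numbers parted by spaces: the opening, from -1 (shut) to 1 (fully open), then the shift along the world's x, y, z in m, then the turn, a rotation vector about the world's x, y, z in rad. A call has exactly 5 rows; each row shifts and turns the commanded pose from where the row before left it; what a row does not reach is not made up. A row lasts 1/12 s, in which the tool goes at most 41.7 mm and 7.16 degrees, less where a joint would pass 70% of its speed; a pose out of reach is approached as far as the arm can. A call is refused whole if a number of a shift passes 0.0417 or a number of a turn 0.125, either way. A call with a gripper value outside its range is refused whole. The fingers move at their own pace and stop on an object; the grip force is fixed at half the most. Time passes only in rows, so rows that do not move let the fingers close, or fill a call up. It gives the time, the measured TCP pose, the force, the opening and the grip force at its end, in the units of the state.
- get_obs(): the state, without advancing time (a new reading comes with each control period).
- camera(name): name is "scene" or "top" or "wrist"; returns a dict with "frame" (400x640x3 uint8, red, green, blue), "range_z" (400x640 float32, m along the optical axis (not along the pixel's ray), 0 where there is no reading), "camera_matrix" (3x3 intrinsics, pixels), "extrinsics" (4x4, takes a point from world to camera coordinates); the wrist camera has in their place "T_tool_cam" (4x4, takes a point from camera to tool coordinates, whose origin is the TCP and whose axes are the flange's). Camera axes: x right, y down, z forward; pixel columns grow to the right and rows downward; lengths in m; the calibration is good to about 2 mm. A picture is of the moment at which its call begins: read the wrist's pose just before it.
- job_done(): hands the job in; it is judged then, once.
The state is a dict: "clock": time; "joint_pos": joint angles; "joint_vel": joint speeds; "tau": joint torques, N m; "eef_pos": TCP position; "tool_rot": TCP orientation; "ft_force": force on the tool from outside, world axes, zero at the start; "ft_torque": the same for the moment, N m; "grip_width": finger opening in m; "grasp_force": force on a finger pad.
Only numpy, scipy, OpenCV 4.12 (cv2) and the standard library are available. Lean on these libraries where they do the work, as an engineer would, in place of code of your own. Each camera call takes 0.05 s, during which the arm holds its last target. There are 200 camera calls.

## Working session

There is one attempt and no reset: what is moved stays moved. The work goes in short steps, Python scripts to look and compute and a tool call to move; the robot and the scene stay as the last step left them, time stands still between calls to the robot, and variables do not carry over. Pictures are saved under pics/ and viewed, at most 10 in all, crops included, and the job is handed in when it is done.

Besides the shell and the picture viewer there is one more tool, called by a JSON object that holds its "op" and its "data", one argument or row to a line. send_rows: Moves the arm, as the interface text tells. Its arguments: {"type":"object","properties":{"steps":{"type":"string"}},"required":["steps"]}

```bash
mkdir -p pics; python3 - <<'E'
from workcell import *
import cv2,numpy as np
o=get_obs();print({k:np.round(v,3).tolist() for k,v in o.items()})
for n in("top","scene"):
    c=camera(n);cv2.imwrite(f"pics/{n}0.png",c["frame"][:,:,::-1]);np.savez(f"{n}0.npz",**c)
    print(n,c["camera_matrix"].round(1).tolist(),c["extrinsics"].round(3).tolist())
E
```

```text
{'clock': 0.0, 'joint_pos': [1.292, 0.241, 0.004, 1.335, -0.0, 1.571], 'joint_vel': [0.002, -0.002, -0.001, -0.001, -0.0, -0.001], 'tau': [0.001, -37.231, 25.241, 0.017, 0.0, 0.0], 'eef_pos': [0.137, 0.48, 0.23], 'tool_rot': [0.139, 0.99, -0.001, -0.0], 'ft_force': [0.047, -0.382, 0.412], 'ft_torque': [-0.02, -0.014, -0.032], 'grasp_force': 0.0, 'grip_width': 0.085}
top [[430.3, 0.0, 320.5], [0.0, 430.3, 207.4], [0.0, 0.0, 1.0]] [[0.018, -1.0, -0.009, -0.002], [-0.993, -0.017, -0.114, 0.552], [0.113, 0.011, -0.993, 1.015], [0.0, 0.0, 0.0, 1.0]]
scene [[473.9, 0.0, 314.1], [0.0, 473.9, 200.6], [0.0, 0.0, 1.0]] [[-0.017, 1.0, 0.002, 0.021], [0.607, 0.012, -0.794, -0.258], [-0.794, -0.012, -0.607, 1.652], [0.0, 0.0, 0.0, 1.0]]
```

View pics/top0.png

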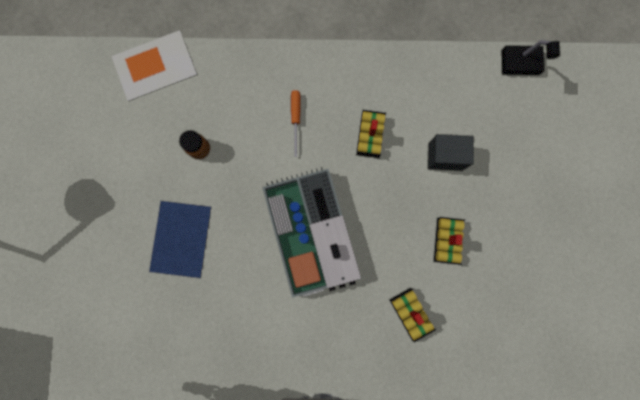

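View pics/scene0.png

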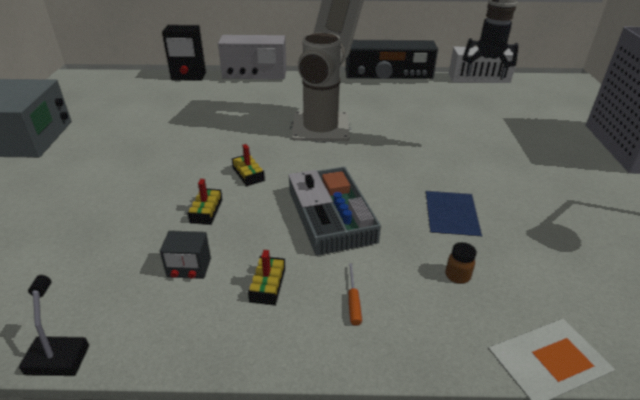

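Candidates for the pack (top image): (372,133), (449,241), (413,314). The farthest to the robot's right is the one at (449,241), which is (205,207) in the scene view. The white, knobbed cover is at (336,250), the mat at (180,238), the meter at (451,152), the jar at (195,145) and the screwdriver at (296,120).

```bash
cat > h.py <<'E'
import cv2,numpy as np
def cloud(c):
    z=c["range_z"];K=c["camera_matrix"];v,u=np.mgrid[:400,:640]
    p=np.stack([(u-K[0,2])*z/K[0,0],(v-K[1,2])*z/K[1,1],z],-1)
    E=c["extrinsics"];return (p-E[:3,3])@E[:3,:3]
def rect(P):
    (x,y),(w,h),a=cv2.minAreaRect((P[:,:2]*1000).astype(np.float32))
    if w<h:w,h,a=h,w,a+90
    a=(a+90)%180-90
    return f"c=({x:.1f},{y:.1f}) {w:.1f}x{h:.1f} ang={a:.1f} zmed={np.median(P[:,2])*1000:.1f} n={len(P)}"
def big(m):
    n,l,s,_=cv2.connectedComponentsWithStats(m.astype(np.uint8));return l==1+s[1:,4].argmax()
E
python3 - <<'E'
from h import *
c=dict(np.load("top0.npz"));W=cloud(c);f=c["frame"].astype(int);Z=W[...,2]
def box(a,b,d,e):
    m=np.zeros((400,640),bool);m[b:e,a:d]=1;return m
R,G,B=[f[...,i] for i in range(3)]
hsv=cv2.cvtColor(c["frame"],cv2.COLOR_RGB2HSV)
print("bench",np.median(Z[200:300,500:600]))
A=box(255,160,365,300)
print("amp",rect(W[big(A&(Z>.045))]))
k=big(A&(Z>.08));print("knob",rect(W[k]))
pl=big(A&(R>130)&(abs(R-B)<40)&(abs(Z-.062)<.006));print("plate",rect(W[pl]))
print("mat",rect(W[big((B>R+25)&box(140,190,220,290))]))
for n,b in dict(pack=(425,205,475,275),p2=(385,280,445,350),p3=(350,100,395,165)).items():
    m=box(*b); print(n,rect(W[m&(Z>.025)&(Z<.05)])); h=m&(Z>.085);print(" handle",rect(W[h]))
print("meter",rect(W[box(420,120,485,180)&(Z>.07)])); 
print("jar",rect(W[box(170,120,220,170)&(Z>.07)]));print("driver",rect(W[box(285,85,307,160)&(Z>.006)]))
cv2.imwrite("pics/crop.png",cv2.resize(c["frame"][170:340,260:480,::-1],None,fx=3.5,fy=3.5,interpolation=cv2.INTER_CUBIC))
E
```

```text
bench 0.0008362183801694696
amp c=(493.2,31.0) 282.6x165.7 ang=16.9 zmed=60.6 n=4575
knob c=(446.7,-27.5) 33.8x17.8 ang=16.2 zmed=94.3 n=120
plate c=(446.8,-28.2) 150.0x78.3 ang=16.7 zmed=62.7 n=1845
mat c=(455.7,207.2) 426.1x174.6 ang=84.1 zmed=3.6 n=3541
pack c=(477.8,-304.3) 110.0x58.2 ang=-5.1 zmed=38.3 n=970
 handle c=(462.1,-158.3) 311.7x23.8 ang=-83.7 zmed=100.1 n=101
p2 c=(300.7,-214.5) 110.9x59.1 ang=29.8 zmed=37.8 n=1042
 handle c=(367.3,-117.5) 260.6x20.1 ang=55.3 zmed=100.3 n=104
p3 c=(740.5,-114.4) 111.6x59.5 ang=-7.0 zmed=38.1 n=910
 handle c=(590.9,-65.3) 337.4x17.1 ang=-18.1 zmed=100.3 n=84
meter c=(597.8,-162.3) 443.7x104.2 ang=-57.0 zmed=85.8 n=1221
jar c=(566.4,175.6) 445.1x52.0 ang=46.9 zmed=80.6 n=421
driver c=(641.7,57.1) 431.7x51.5 ang=9.7 zmed=22.8 n=425
```

View pics/crop.png

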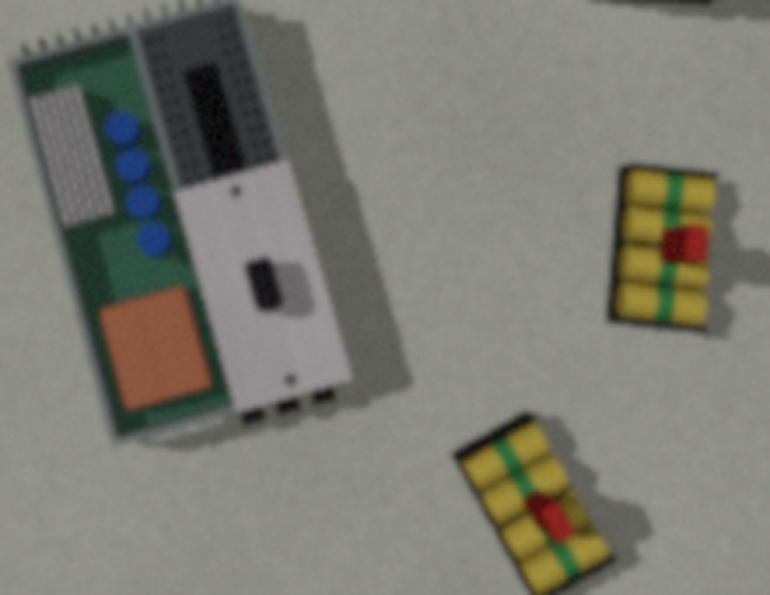

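```bash
python3 - <<'E'
from h import *
c=dict(np.load("top0.npz"));W=cloud(c);f=c["frame"].astype(int);Z=W[...,2];V=c["range_z"]>.3
V&=Z<.15
def box(a,b,d,e):
    m=np.zeros((400,640),bool);m[b:e,a:d]=1;return m&V
R,G,B=[f[...,i] for i in range(3)]
print("mat",rect(W[big((B>R+25)&box(140,190,220,290))]))
for n,b in dict(pack=(425,205,475,275),p2=(385,280,445,350),p3=(350,100,395,165)).items():
    m=box(*b); print(n,rect(W[big(m&(Z>.02)&(Z<.05))])); h=big(m&(Z>.092));print(" handle",rect(W[h]))
for n,b,z in (("meter",(420,120,485,180),.07),("jar",(170,120,220,170),.07),("driver",(285,85,307,160),.006)):print(n,rect(W[big(box(*b)&(Z>z))]))
E
```

```text
mat c=(470.9,355.7) 174.8x127.1 ang=-5.6 zmed=3.6 n=3529
pack c=(477.7,-304.3) 110.0x58.2 ang=-5.2 zmed=38.2 n=993
 handle c=(478.0,-305.0) 22.7x15.5 ang=1.2 zmed=99.9 n=77
p2 c=(300.8,-214.3) 111.1x59.5 ang=29.9 zmed=37.7 n=1061
 handle c=(300.8,-214.4) 24.8x14.1 ang=30.0 zmed=99.9 n=76
p3 c=(740.5,-114.4) 111.5x59.8 ang=-7.2 zmed=38.1 n=928
 handle c=(740.4,-113.9) 23.3x14.6 ang=-14.4 zmed=99.9 n=65
meter c=(689.2,-302.6) 90.2x71.2 ang=87.8 zmed=85.7 n=1208
jar c=(700.5,319.6) 52.1x51.4 ang=65.7 zmed=80.5 n=409
driver c=(768.7,73.2) 174.0x25.8 ang=3.7 zmed=22.8 n=413
```

The crop confirms that the chosen pack is upright with its handle in the centre, at (0.478, -0.305) and yaw -5°. The cover knob is at (0.447, -0.028) and yaw 16.7°. Now moving above the knob.

{"op": "send_rows", "data": {
  "steps": "1 .0155 -.0254 -.0035 0 0 .0286;1 .0155 -.0254 -.0035 0 0 .0286;1 .0155 -.0254 -.0035 0 0 .0286;1 .0155 -.0254 -.0035 0 0 .0286;1 .0155 -.0254 -.0035 0 0 .0286"
}}

```text
clock: 0.52
eef_pos: [0.2153, 0.3522, 0.2132]
tool_rot: [0.067, 0.998, -0.0, -0.0]
ft_force: [1.1, 0.6, 0.4]
grip_width: 0.0853
grasp_force: 0.0
```

{"op": "send_rows", "data": {
  "steps": "1 .0155 -.0254 -.0035 0 0 .0286;1 .0155 -.0254 -.0035 0 0 .0286;1 .0155 -.0254 -.0035 0 0 .0286;1 .0155 -.0254 -.0035 0 0 .0286;1 .0155 -.0254 -.0035 0 0 .0286"
}}

```text
clock: 0.93
eef_pos: [0.2928, 0.2252, 0.1959]
tool_rot: [-0.005, 1.0, -0.0, -0.0]
ft_force: [0.1, 0.6, -0.7]
grip_width: 0.0849
grasp_force: 0.0
```

{"op": "send_rows", "data": {
  "steps": "1 .0155 -.0254 -.0035 0 0 .0286;1 .0155 -.0254 -.0035 0 0 .0286;1 .0155 -.0254 -.0035 0 0 .0286;1 .0155 -.0254 -.0035 0 0 .0286;1 .0155 -.0254 -.0035 0 0 .0286"
}}

```text
clock: 1.35
eef_pos: [0.3703, 0.0982, 0.1784]
tool_rot: [-0.076, 0.997, -0.0, -0.0]
ft_force: [-0.2, 0.6, -0.1]
grip_width: 0.0851
grasp_force: 0.0
```

{"op": "send_rows", "data": {
  "steps": "1 .0155 -.0254 -.0035 0 0 .0286;1 .0155 -.0254 -.0035 0 0 .0286;1 .0155 -.0254 -.0035 0 0 .0286;1 .0155 -.0254 -.0035 0 0 .0286;1 .0155 -.0254 -.0035 0 0 .0286"
}}

```text
clock: 1.77
eef_pos: [0.4478, -0.0288, 0.1608]
tool_rot: [-0.147, 0.989, 0.0, -0.0]
ft_force: [0.6, 0.6, -0.2]
grip_width: 0.0855
grasp_force: 0.0
```

{"op": "send_rows", "data": {
  "steps": "1 0 0 0 0 0 0;1 0 0 0 0 0 0;1 0 0 0 0 0 0;1 0 0 0 0 0 0;1 0 0 0 0 0 0"
}}

```text
clock: 2.18
eef_pos: [0.447, -0.0264, 0.1614]
tool_rot: [-0.147, 0.989, 0.0, -0.0]
ft_force: [0.3, -0.1, 0.4]
grip_width: 0.0851
grasp_force: 0.0
```

```bash
cat > w.py <<'E'
from workcell import *
from h import *
from scipy.spatial.transform import Rotation as Ro
def pose():
    o=get_obs();M=Ro.from_quat(o["tool_rot"]).as_matrix()
    print("t",round(o["clock"],2),"tcp",(o["eef_pos"]*1000).round(1) if isinstance(o["eef_pos"],np.ndarray) else np.round(np.array(o["eef_pos"])*1000,1),"yaw",round((np.degrees(np.arctan2(M[1,0],M[0,0]))+90)%180-90,2),"tilt z",M[:,2].round(4),"F",np.round(o["ft_force"],1),"w",round(o["grip_width"],4),"g",round(o["grasp_force"],1))
    T=np.eye(4);T[:3,:3]=M;T[:3,3]=o["eef_pos"];return T
def wrist(name=None):
    T=pose();c=camera("wrist");X=T@c["T_tool_cam"];c["extrinsics"]=np.linalg.inv(X)
    if name:cv2.imwrite(f"pics/{name}.png",c["frame"][:,:,::-1]);np.savez(name+".npz",**c)
    W=cloud(c);V=(c["range_z"]>.01);W[~V]=9;return c,W
E
python3 - <<'E'
from w import *
c,W=wrist("w1");Z=W[...,2]
print(c["T_tool_cam"].round(3).tolist())
near=np.hypot(W[...,0]-.447,W[...,1]+.028)
k=big((Z>.08)&(Z<.1)&(near<.04));print("knob",rect(W[k]))
f=c["frame"].astype(int)
pl=big((f[...,0]>110)&(abs(Z-.062)<.006)&(near<.1));print("plate",rect(W[pl]))
E
```

```text
t 2.18 tcp [447.  -26.4 161.4] yaw 16.88 tilt z [-2.e-04  1.e-04 -1.e+00] F [ 0.3 -0.1  0.4] w 0.0851 g 0.0
[[-0.002, -0.949, -0.315, 0.08], [1.0, -0.002, -0.001, 0.0], [0.0, -0.315, 0.949, -0.144], [0.0, 0.0, 0.0, 1.0]]
knob c=(445.9,-27.1) 33.7x17.9 ang=16.9 zmed=95.2 n=1519
plate c=(446.7,-26.8) 151.8x79.9 ang=17.0 zmed=63.6 n=19118
```

View pics/w1.png

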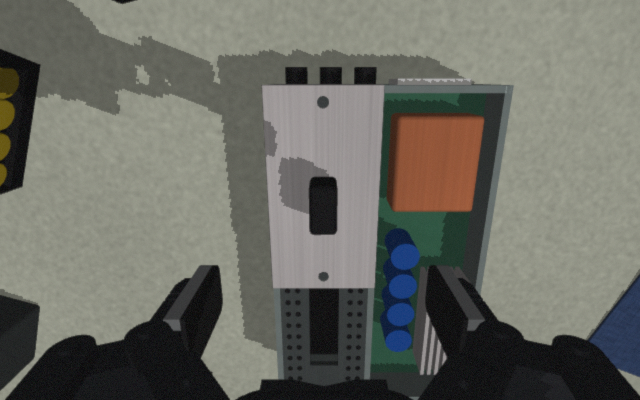

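The wrist view shows the knob at (322,206), midway between the fingers in y and aligned in yaw. Descending to grip it.

{"op": "send_rows", "data": {
  "steps": "1 0 -.0005 -.025 0 0 0;1 0 0 -.025 0 0 0;1 0 0 -.022 0 0 0;1 0 0 -.015 0 0 0;1 0 0 -.006 0 0 0"
}}

```text
clock: 2.65
eef_pos: [0.4456, -0.0269, 0.0664]
tool_rot: [-0.147, 0.989, 0.0, -0.002]
ft_force: [-0.7, -0.2, 0.5]
grip_width: 0.0855
grasp_force: 0.0
```

{"op": "send_rows", "data": {
  "steps": "0 0 0 0 0 0 0;-1 0 0 0 0 0 0;-1 0 0 0 0 0 0;-1 0 0 0 0 0 0;-1 0 0 0 0 0 0"
}}

```text
clock: 3.07
eef_pos: [0.4485, -0.0278, 0.0693]
tool_rot: [-0.146, 0.989, -0.0, 0.001]
ft_force: [-0.3, -0.1, -1.2]
grip_width: 0.0253
grasp_force: 0.0
```

{"op": "send_rows", "data": {
  "steps": "-1 0 0 0 0 0 0;-1 0 0 0 0 0 0;-1 0 0 0 0 0 0;-1 0 0 0 0 0 0;-1 0 0 0 0 0 0"
}}

```text
clock: 3.48
eef_pos: [0.4485, -0.0278, 0.0694]
tool_rot: [-0.146, 0.989, -0.0, 0.001]
ft_force: [-0.6, 1.2, 7.0]
grip_width: 0.0171
grasp_force: 59.6
```

{"op": "send_rows", "data": {
  "steps": "-1 0 0 .006 0 0 0;-1 0 0 .012 0 0 0;-1 0 0 .014 0 0 0;-1 0 0 .014 0 0 0;-1 0 0 .014 0 0 0"
}}

```text
clock: 3.9
eef_pos: [0.4469, -0.0279, 0.1287]
tool_rot: [-0.146, 0.989, 0.0, -0.001]
ft_force: [0.5, 0.6, -1.5]
grip_width: 0.017
grasp_force: 58.6
```

{"op": "send_rows", "data": {
  "steps": "-1 .001 .014 0 0 0 -.01;-1 .002 .025 0 0 0 -.03;-1 .002 .031 0 0 0 -.033;-1 .002 .032 0 0 0 -.033;-1 .002 .032 0 0 0 -.033"
}}

```text
clock: 4.32
eef_pos: [0.4561, 0.107, 0.1282]
tool_rot: [-0.076, 0.997, -0.0, -0.0]
ft_force: [1.3, 0.2, -2.0]
grip_width: 0.0169
grasp_force: 58.8
```

{"op": "send_rows", "data": {
  "steps": "-1 .002 .032 0 0 0 -.033;-1 .002 .032 0 0 0 -.033;-1 .002 .032 0 0 0 -.033;-1 .002 .032 0 0 0 -.033;-1 .002 .032 0 0 0 -.033"
}}

```text
clock: 4.73
eef_pos: [0.4659, 0.2674, 0.128]
tool_rot: [0.006, 1.0, -0.0, -0.001]
ft_force: [1.1, 0.6, -1.6]
grip_width: 0.0167
grasp_force: 58.8
```

{"op": "send_rows", "data": {
  "steps": "-1 .002 .032 0 0 0 -.033;-1 .002 .028 0 0 0 -.033;-1 .001 .02 0 0 0 -.02;-1 0 .01 0 0 0 -.003;-1 0 0 0 0 0 0"
}}

```text
clock: 5.15
eef_pos: [0.471, 0.3578, 0.1276]
tool_rot: [0.048, 0.999, -0.0, -0.0]
ft_force: [-0.2, 0.1, -1.9]
grip_width: 0.0168
grasp_force: 58.8
```

{"op": "send_rows", "data": {
  "steps": "-1 0 0 -.01 0 0 0;-1 0 0 -.02 0 0 0;-1 0 0 -.025 0 0 0;-1 0 0 -.025 0 0 0;-1 0 0 -.015 0 0 0"
}}

```text
clock: 5.57
eef_pos: [0.4699, 0.3526, 0.03]
tool_rot: [0.051, 0.999, -0.002, -0.002]
ft_force: [-1.0, -0.9, -2.5]
grip_width: 0.017
grasp_force: 58.9
```

```bash
python3 - <<'E'
from w import *
c,W=wrist("w2");Z=W[...,2]
E
```

```text
t 5.57 tcp [469.9 352.6  30. ] yaw -5.83 tilt z [-0.004  -0.0039 -1.    ] F [-1.  -0.9 -2.5] w 0.017 g 58.9
```

View pics/w2.png

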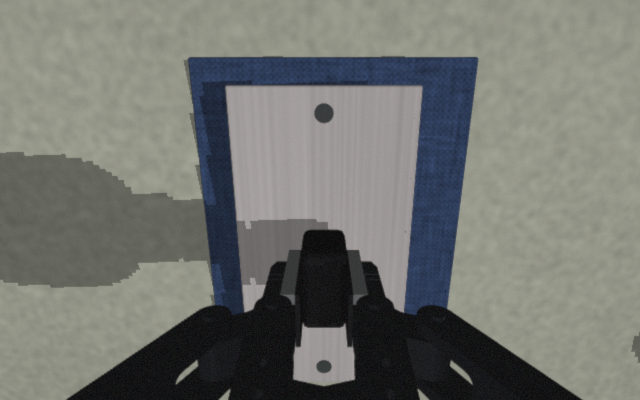

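The cover is held centred over the blue mat, with the plate spanning columns 228-420. Lowering the last 13 mm, releasing and rising.

{"op": "send_rows", "data": {
  "steps": "-1 0 0 -.004 0 0 0;-1 0 0 -.003 0 0 0;-1 0 0 -.003 0 0 0;-1 0 0 -.002 0 0 0;-1 0 0 0 0 0 0"
}}

```text
clock: 6.03
eef_pos: [0.472, 0.3563, 0.0219]
tool_rot: [0.05, 0.999, 0.0, 0.0]
ft_force: [-0.6, -0.6, -2.5]
grip_width: 0.0169
grasp_force: 58.8
```

{"op": "send_rows", "data": {
  "steps": "-1 0 0 -.001 0 0 0;-1 0 0 -.001 0 0 0;1 0 0 0 0 0 0;1 0 0 0 0 0 0;1 0 0 0 0 0 0"
}}

```text
clock: 6.45
eef_pos: [0.4719, 0.3565, 0.0197]
tool_rot: [0.05, 0.999, 0.0, 0.0]
ft_force: [0.3, 0.4, -0.3]
grip_width: 0.0528
grasp_force: 0.0
```

{"op": "send_rows", "data": {
  "steps": "1 0 0 0 0 0 0;1 0 0 0 0 0 0;1 0 0 0 0 0 0;1 0 0 .01 0 0 0;1 0 0 .02 0 0 0"
}}

```text
clock: 6.87
eef_pos: [0.4697, 0.3547, 0.0474]
tool_rot: [0.05, 0.999, -0.002, -0.002]
ft_force: [0.2, 0.5, -0.1]
grip_width: 0.0854
grasp_force: 0.0
```

{"op": "send_rows", "data": {
  "steps": "1 0 0 .035 0 0 0;1 0 0 .035 0 0 0;1 0 0 .025 0 0 0;1 0 0 .01 0 0 0;1 0 0 0 0 0 0"
}}

```text
clock: 7.28
eef_pos: [0.4734, 0.3576, 0.1584]
tool_rot: [0.05, 0.999, 0.002, 0.003]
ft_force: [-0.3, -0.6, -0.2]
grip_width: 0.0851
grasp_force: 0.0
```

```bash
python3 - <<'E'
from w import *
c,W=wrist("w3");Z=W[...,2];near=np.hypot(W[...,0]-.47,W[...,1]-.356);f=c["frame"].astype(int)
print("knob",rect(W[big((Z>.035)&(Z<.055)&(near<.04))]))
print("plate",rect(W[big((Z>.008)&(Z<.02)&(near<.1)&(f[...,0]>f[...,2]-10))]))
c=camera("top");W=cloud(c);W[c["range_z"]<.1]=9;Z=W[...,2];f=c["frame"].astype(int)
D=np.array([np.cos(np.radians(16.9)),np.sin(np.radians(16.9))]);N=np.array([-D[1],D[0]])
wl=np.array([.4465,-.0270]);q=W[...,:2]-wl;X=q@D;Y=q@N
# well walls: find where height drops along y and x
for lo,hi in((-.05,.05),):
    m=(abs(X)<.05)&(abs(Y)<.06)&(Z<.03)&(Z>-.02);print("floor y range",np.percentile(Y[m],[1,99]),"z",np.median(Z[m]))
m=(abs(Y)<.02)&(abs(X)<.1)&(Z<.03);print("floor x range",np.percentile(X[m],[1,99]))
m=(abs(X)<.06)&(Z>.05)&(Z<.066)
for a in np.arange(-.05,.06,.002):
    s=m&(abs(Y-a)<.001);print(round(a,3),s.sum(),end="; ")
E
```

```text
t 7.28 tcp [473.4 357.6 158.4] yaw -5.72 tilt z [ 0.0059  0.0045 -1.    ] F [-0.3 -0.6 -0.2] w 0.0851 g 0.0
knob c=(470.0,357.6) 33.4x17.7 ang=-6.1 zmed=46.2 n=1068
plate c=(470.5,357.3) 151.5x80.1 ang=-5.7 zmed=14.6 n=15806
floor y range [-0.05893017  0.05147251] z 0.006583266033802823
floor x range [-0.0981274  0.0970422]
-0.05 0; -0.048 0; -0.046 0; -0.044 0; -0.042 0; -0.04 29; -0.038 43; -0.036 49; -0.034 0; -0.032 0; -0.03 0; -0.028 0; -0.026 0; -0.024 0; -0.022 0; -0.02 0; -0.018 0; -0.016 0; -0.014 0; -0.012 0; -0.01 0; -0.008 0; -0.006 0; -0.004 0; -0.002 0; 0.0 0; 0.002 0; 0.004 0; 0.006 0; 0.008 0; 0.01 0; 0.012 0; 0.014 0; 0.016 0; 0.018 0; 0.02 0; 0.022 0; 0.024 0; 0.026 0; 0.028 0; 0.03 0; 0.032 0; 0.034 9; 0.036 43; 0.038 46; 0.04 16; 0.042 0; 0.044 0; 0.046 0; 0.048 0; 0.05 19; 0.052 28; 0.054 33; 0.056 33; 0.058 34;
```

The cover lies flat on the mat at (0.470, 0.357). Next, over to the pack.

{"op": "send_rows", "data": {
  "steps": "1 0 -.015 0 0 0 0;1 0 -.03 0 0 0 0;1 0 -.035 0 0 0 0;1 0 -.035 0 0 0 0;1 0 -.035 0 0 0 0"
}}

```text
clock: 7.8
eef_pos: [0.4695, 0.2042, 0.1514]
tool_rot: [0.049, 0.999, -0.001, -0.002]
ft_force: [1.2, -0.4, 0.3]
grip_width: 0.0857
grasp_force: 0.0
```

{"op": "send_rows", "data": {
  "steps": "1 0 -.035 0 0 0 0;1 0 -.035 0 0 0 0;1 0 -.035 0 0 0 0;1 0 -.035 0 0 0 0;1 0 -.035 0 0 0 0"
}}

```text
clock: 8.22
eef_pos: [0.4695, 0.0295, 0.1518]
tool_rot: [0.05, 0.999, -0.0, -0.002]
ft_force: [1.1, -0.1, 0.7]
grip_width: 0.0852
grasp_force: 0.0
```

{"op": "send_rows", "data": {
  "steps": "1 .001 -.035 0 0 0 0;1 .001 -.035 0 0 0 0;1 .001 -.035 0 0 0 0;1 .001 -.035 0 0 0 0;1 .001 -.035 0 0 0 0"
}}

```text
clock: 8.63
eef_pos: [0.4746, -0.145, 0.1518]
tool_rot: [0.05, 0.999, 0.001, -0.002]
ft_force: [-0.0, 0.1, 0.6]
grip_width: 0.0851
grasp_force: 0.0
```

{"op": "send_rows", "data": {
  "steps": "1 0 -.035 0 0 0 0;1 0 -.035 0 0 0 0;1 0 -.025 0 0 0 .005;1 0 -.01 0 0 0 .003;1 0 0 0 0 0 0"
}}

```text
clock: 9.05
eef_pos: [0.4751, -0.2502, 0.1519]
tool_rot: [0.048, 0.999, 0.001, -0.002]
ft_force: [-0.3, 0.3, 0.2]
grip_width: 0.0851
grasp_force: 0.0
```

```bash
python3 - <<'E'
from w import *
c,W=wrist("w4");Z=W[...,2];near=np.hypot(W[...,0]-.478,W[...,1]+.305)
print("handle",rect(W[big((Z>.09)&(Z<.11)&(near<.04))]))
print("pack",rect(W[big((Z>.02)&(Z<.05)&(near<.1))]))
E
```

```text
t 9.05 tcp [ 475.1 -250.2  151.9] yaw -5.46 tilt z [-0.0037  0.0018 -1.    ] F [-0.3  0.3  0.2] w 0.0851 g 0.0
handle c=(477.0,-304.1) 24.3x14.3 ang=-5.2 zmed=101.1 n=1093
pack c=(477.6,-304.4) 110.6x60.2 ang=-5.4 zmed=39.0 n=8398
```

View pics/w4.png

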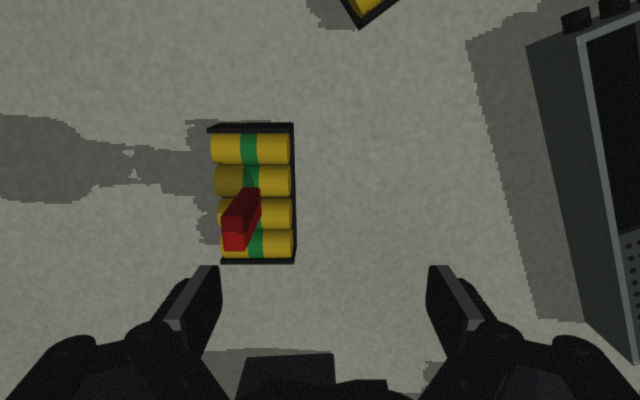

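The pack's handle is at (240,220), 54 mm to the tool's -y side. Aligning, then descending to 62 mm above the bench and gripping.

{"op": "send_rows", "data": {
  "steps": "1 .002 -.02 0 0 0 0;1 0 -.024 0 0 0 .003;1 0 -.01 0 0 0 0;1 0 0 0 0 0 0;1 0 0 0 0 0 0"
}}

```text
clock: 9.52
eef_pos: [0.4783, -0.3013, 0.1537]
tool_rot: [0.044, 0.999, 0.001, -0.001]
ft_force: [0.0, 0.8, 0.2]
grip_width: 0.0854
grasp_force: 0.0
```

{"op": "send_rows", "data": {
  "steps": "1 0 0 -.015 0 0 0;1 0 0 -.025 0 0 0;1 0 0 -.025 0 0 0;1 0 0 -.015 0 0 0;1 0 0 -.01 0 0 0"
}}

```text
clock: 9.93
eef_pos: [0.4773, -0.2999, 0.0621]
tool_rot: [0.043, 0.999, 0.001, -0.002]
ft_force: [-0.5, 0.3, -0.2]
grip_width: 0.0854
grasp_force: 0.0
```

{"op": "send_rows", "data": {
  "steps": "1 0 0 0 0 0 0;1 0 0 0 0 0 0;1 0 0 0 0 0 0;0 0 0 0 0 0 0;0 0 0 0 0 0 0"
}}

```text
clock: 10.35
eef_pos: [0.4795, -0.3032, 0.0657]
tool_rot: [0.044, 0.999, -0.001, 0.001]
ft_force: [-0.3, -0.6, -0.5]
grip_width: 0.0639
grasp_force: 0.0
```

{"op": "send_rows", "data": {
  "steps": "0 -.0015 -.001 -.003 0 0 0;0 0 0 0 0 0 0;-1 0 0 0 0 0 0;-1 0 0 0 0 0 0;-1 0 0 0 0 0 0"
}}

```text
clock: 10.77
eef_pos: [0.477, -0.3041, 0.0613]
tool_rot: [0.045, 0.999, -0.0, -0.0]
ft_force: [-0.3, -1.0, 0.4]
grip_width: 0.0138
grasp_force: 60.7
```

{"op": "send_rows", "data": {
  "steps": "-1 0 0 0 0 0 0;-1 0 0 0 0 0 0;-1 0 0 0 0 0 0;-1 0 0 0 0 0 0;-1 0 0 0 0 0 0"
}}

```text
clock: 11.18
eef_pos: [0.477, -0.3041, 0.0613]
tool_rot: [0.044, 0.999, -0.0, -0.0]
ft_force: [-0.3, -1.7, -1.3]
grip_width: 0.0133
grasp_force: 60.6
```

{"op": "send_rows", "data": {
  "steps": "-1 0 0 .003 0 0 0;-1 0 0 .01 0 0 0;-1 0 0 .02 0 0 0;-1 0 0 .03 0 0 0;-1 0 0 .03 0 0 0"
}}

```text
clock: 11.6
eef_pos: [0.4759, -0.3026, 0.1544]
tool_rot: [0.044, 0.999, 0.001, -0.002]
ft_force: [0.4, -1.0, -3.9]
grip_width: 0.0134
grasp_force: 60.1
```

{"op": "send_rows", "data": {
  "steps": "-1 0 0 .02 0 0 0;-1 0 0 .007 0 0 0;-1 0 0 0 0 0 0;-1 0 0 0 0 0 0;-1 0 0 0 0 0 0"
}}

```text
clock: 12.02
eef_pos: [0.4759, -0.3029, 0.1792]
tool_rot: [0.044, 0.999, 0.001, -0.002]
ft_force: [0.6, 0.4, -4.4]
grip_width: 0.0131
grasp_force: 60.2
```

{"op": "send_rows", "data": {
  "steps": "-1 -.001 .01 0 0 0 .015;-1 -.002 .02 0 0 0 .03;-1 -.003 .028 0 0 0 .04;-1 -.003 .03 0 0 0 .04;-1 -.003 .03 0 0 0 .04"
}}

```text
clock: 12.43
eef_pos: [0.4636, -0.1838, 0.1796]
tool_rot: [-0.039, 0.999, 0.001, -0.001]
ft_force: [0.7, 0.2, -3.8]
grip_width: 0.0135
grasp_force: 60.1
```

{"op": "send_rows", "data": {
  "steps": "-1 -.003 .03 0 0 0 .04;-1 -.003 .03 0 0 0 .04;-1 -.003 .03 0 0 0 .04;-1 -.003 .028 0 0 0 .04;-1 -.003 .02 0 0 0 .04"
}}

```text
clock: 12.85
eef_pos: [0.4482, -0.0449, 0.18]
tool_rot: [-0.14, 0.99, 0.001, -0.001]
ft_force: [0.1, -0.0, -4.2]
grip_width: 0.013
grasp_force: 60.2
```

{"op": "send_rows", "data": {
  "steps": "-1 -.002 .012 0 0 0 .015;-1 0 .005 0 0 0 .005;-1 0 .002 0 0 0 0;-1 0 0 0 0 0 0;-1 0 0 0 0 0 0"
}}

```text
clock: 13.27
eef_pos: [0.448, -0.0293, 0.1809]
tool_rot: [-0.147, 0.989, -0.0, -0.0]
ft_force: [0.5, -0.6, -3.3]
grip_width: 0.0132
grasp_force: 60.1
```

```bash
python3 - <<'E'
from w import *
c,W=wrist("w5");Z=W[...,2];f=c["frame"].astype(int)
D=np.array([np.cos(np.radians(16.9)),np.sin(np.radians(16.9))]);N=np.array([-D[1],D[0]])
q=W[...,:2]-np.array([.4465,-.0270]);X=q@D*1000;Y=q@N*1000
p=(abs(X)<80)&(abs(Y)<60)&(Z>.13)&(Z<.19)
P=np.stack([X[p],Y[p],Z[p]*1000],-1)
print("pack top pts z",np.percentile(P[:,2],[5,50,95]),"Y",np.percentile(P[:,1],[1,99]),"X",np.percentile(P[:,0],[1,99]))
m=(abs(X)<60)&(Z>.052)&(Z<.066)
for lo,hi in((-46,-28),(28,46)):
    s=m&(Y>lo)&(Y<hi);print(lo,s.sum(),np.percentile(Y[s],[2,98]) if s.any() else"")
c=camera("top");W=cloud(c);W[c["range_z"]<.1]=9;Z=W[...,2]
m=(abs(W[...,0]-.447)<.09)&(abs(W[...,1]+.028)<.09)&(Z>.135)&(Z<.17);print("top pack",m.sum(), rect(W[m]) if m.sum()>5 else "")
E
```

```text
t 13.27 tcp [448.  -29.3 180.9] yaw 16.93 tilt z [-6.e-04 -3.e-04 -1.e+00] F [ 0.5 -0.6 -3.3] w 0.0132 g 60.1
pack top pts z [147.75809261 158.94008149 170.85093811] Y [-30.11645289  24.78888276] X [-53.63608221  10.42427087]
-46 160 [-39.24896496 -34.25682442]
28 214 [35.55266384 40.58170297]
top pack 0
```

View pics/w5.png

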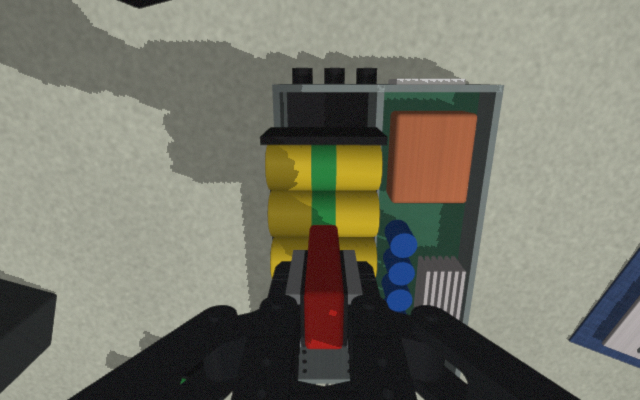

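```bash
python3 - <<'E'
from h import *
c=dict(np.load("w5.npz"));W=cloud(c);W[c["range_z"]<.01]=9;Z=W[...,2]
D=np.array([np.cos(np.radians(16.9)),np.sin(np.radians(16.9))]);N=np.array([-D[1],D[0]])
q=W[...,:2]-np.array([.4465,-.0270]);X=q@D*1000;Y=q@N*1000
p=(abs(X)<80)&(abs(Y)<60)&(Z>.13)&(Z<.19)
print("x ends",np.percentile(X[p],[.5,2]))
for a,b in((-60,-48),(-48,-30),(-30,-10)):
    s=p&(X>a)&(X<b);print(a,s.sum(),np.percentile(Y[s],[.5,1,99,99.5]).round(1),np.percentile(Z[s]*1000,[5,50,95]).round(1))
for a in range(-60,60,20):
    r=[]
    for lo,hi in((-48,-28),(28,44)):
        s=(X>a)&(X<a+20)&(Y>lo)&(Y<hi)&(Z>.055)&(Z<.064);r.append(np.percentile(Y[s],[3,97]).round(1) if s.sum()>8 else None)
    print(a,r)
s=(abs(Y)<25)&(X<-55)&(X>-100)&(Z>.055)&(Z<.066);print("front wall X",np.percentile(X[s],[2,98]))
r=[(X>-5)]
E
```

```text
x ends [-53.68011089 -53.58013707]
-60 2267 [-32.3 -31.8  26.7  27. ] [134.1 155.7 158.1]
-48 4420 [-30.1 -29.7  24.4  24.8] [156.4 160.1 161.8]
-30 5060 [-30.  -29.6  24.5  24.7] [151.  159.4 180.8]
-60 [array([-39.2, -34.3]), array([35.6, 40.5])]
-40 [None, None]
-20 [None, None]
0 [None, array([39.2, 40.3])]
20 [None, None]
40 [None, array([39.3, 40.6])]
front wall X [-75.12624036 -70.9805053 ]
```

{"op": "send_rows", "data": {
  "steps": "-1 -.0028 .0023 -.01 0 0 0;-1 0 0 -.02 0 0 0;-1 0 0 -.015 0 0 0;-1 0 0 -.008 0 0 0;-1 0 0 0 0 0 0"
}}

```text
clock: 13.78
eef_pos: [0.4438, -0.027, 0.1265]
tool_rot: [-0.147, 0.989, 0.0, -0.002]
ft_force: [0.2, -0.1, -5.2]
grip_width: 0.0132
grasp_force: 60.0
```

{"op": "send_rows", "data": {
  "steps": "-1 0 0 0 0 0 0;-1 0 0 0 0 0 0;-1 0 0 0 0 0 0;-1 0 0 0 0 0 0;-1 0 0 0 0 0 0"
}}

```text
clock: 14.2
eef_pos: [0.4459, -0.0265, 0.129]
tool_rot: [-0.148, 0.989, -0.0, 0.001]
ft_force: [-0.6, -0.1, -3.1]
grip_width: 0.013
grasp_force: 60.0
```

```bash
python3 - <<'E'
from w import *
c,W=wrist("w6");Z=W[...,2]
D=np.array([np.cos(np.radians(16.9)),np.sin(np.radians(16.9))]);N=np.array([-D[1],D[0]])
q=W[...,:2]-np.array([.4465,-.0270]);X=q@D*1000;Y=q@N*1000
p=(abs(X)<80)&(abs(Y)<60)&(Z>.085)&(Z<.125)
s=p&(X>-62)&(X<-48);print("x end",np.percentile(X[p],.5),np.percentile(Y[s],[.5,99.5]).round(1))
for lo,hi in((-48,-28),(28,44)):
  s=(X>-72)&(X<-20)&(Y>lo)&(Y<hi)&(Z>.055)&(Z<.064);print(s.sum(),np.percentile(Y[s],[3,97]).round(1) if s.sum()>8 else None)
s=(abs(Y)<25)&(X<-60)&(X>-100)&(Z>.055)&(Z<.066);print("front wall X",np.percentile(X[s],[2,98]))
E
```

```text
t 14.2 tcp [445.9 -26.5 129. ] yaw 16.97 tilt z [ 1.5e-03 -1.0e-04 -1.0e+00] F [-0.6 -0.1 -3.1] w 0.013 g 60.0
x end -54.842136895510016 [-29.   30.1]
694 [-39.2 -34.1]
744 [32.7 40.6]
front wall X [-75.32182957 -70.86405692]
```

The pack is centred across the bay to within about 0.3 mm. Lowering it.

{"op": "send_rows", "data": {
  "steps": "-1 0 0 -.008 0 0 0;-1 0 0 -.012 0 0 0;-1 0 0 -.012 0 0 0;-1 0 0 -.012 0 0 0;-1 0 0 -.008 0 0 0"
}}

```text
clock: 14.67
eef_pos: [0.4445, -0.0264, 0.0748]
tool_rot: [-0.148, 0.989, 0.0, -0.001]
ft_force: [-0.2, -0.5, -3.5]
grip_width: 0.0133
grasp_force: 60.0
```

{"op": "send_rows", "data": {
  "steps": "-1 0 0 -.003 0 0 0;-1 0 0 -.001 0 0 0;-1 0 0 -.001 0 0 0;-1 0 0 -.001 0 0 0;-1 0 0 -.001 0 0 0"
}}

```text
clock: 15.08
eef_pos: [0.446, -0.0265, 0.0698]
tool_rot: [-0.148, 0.989, -0.0, 0.001]
ft_force: [-0.1, -0.9, -3.3]
grip_width: 0.0131
grasp_force: 60.0
```

{"op": "send_rows", "data": {
  "steps": "-1 0 0 -.001 0 0 0;-1 0 0 -.001 0 0 0;-1 0 0 0 0 0 0;-1 0 0 0 0 0 0;-1 0 0 0 0 0 0"
}}

```text
clock: 15.5
eef_pos: [0.4454, -0.0265, 0.0674]
tool_rot: [-0.148, 0.989, -0.0, 0.0]
ft_force: [-0.4, 0.0, -4.4]
grip_width: 0.0134
grasp_force: 60.0
```

{"op": "send_rows", "data": {
  "steps": "-1 .0043 .0013 0 0 0 0;-1 .0086 .0026 0 0 0 0;-1 .0086 .0026 0 0 0 0;-1 .0086 .0026 0 0 0 0;-1 .0086 .0026 0 0 0 0"
}}

```text
clock: 15.92
eef_pos: [0.4854, -0.0144, 0.0673]
tool_rot: [-0.148, 0.989, 0.0, 0.0]
ft_force: [0.5, 0.7, -4.2]
grip_width: 0.0133
grasp_force: 60.1
```

{"op": "send_rows", "data": {
  "steps": "-1 .0086 .0026 0 0 0 0;-1 .0086 .0026 0 0 0 0;-1 .0086 .0026 0 0 0 0;-1 .0086 .0026 0 0 0 0;-1 .0086 .0026 0 0 0 0"
}}

```text
clock: 16.33
eef_pos: [0.5277, -0.0015, 0.0673]
tool_rot: [-0.148, 0.989, -0.0, -0.0]
ft_force: [-3.5, -0.9, -0.8]
grip_width: 0.0136
grasp_force: 60.5
```

{"op": "send_rows", "data": {
  "steps": "-1 .0086 .0026 0 0 0 0;-1 .0086 .0026 0 0 0 0;-1 .0086 .0026 0 0 0 0;-1 .0067 .002 0 0 0 0;-1 .0038 .0012 0 0 0 0"
}}

```text
clock: 16.75
eef_pos: [0.5646, 0.0095, 0.0673]
tool_rot: [-0.148, 0.989, -0.0, 0.0]
ft_force: [-4.3, -1.3, 2.3]
grip_width: 0.0134
grasp_force: 61.1
```

{"op": "send_rows", "data": {
  "steps": "-1 .001 .0003 0 0 0 0;-1 .001 .0003 0 0 0 0;-1 .001 .0003 0 0 0 0;-1 .001 .0003 0 0 0 0;-1 .001 .0003 0 0 0 0"
}}

```text
clock: 17.17
eef_pos: [0.5683, 0.0107, 0.0673]
tool_rot: [-0.147, 0.989, 0.0, 0.0]
ft_force: [-1.6, -0.9, -1.5]
grip_width: 0.013
grasp_force: 60.3
```

{"op": "send_rows", "data": {
  "steps": "-1 .001 .0003 0 0 0 0;-1 .001 .0003 0 0 0 0;-1 .001 .0003 0 0 0 0;-1 .0005 .0002 0 0 0 0;-1 .0005 .0001 0 0 0 0"
}}

```text
clock: 17.58
eef_pos: [0.5724, 0.0119, 0.0673]
tool_rot: [-0.148, 0.989, -0.0, 0.0]
ft_force: [-2.1, -1.9, 0.1]
grip_width: 0.0132
grasp_force: 60.7
```

{"op": "send_rows", "data": {
  "steps": "-1 .0005 .0002 0 0 0 0;-1 .0005 .0001 0 0 0 0;-1 .0005 .0002 0 0 0 0;-1 0 0 0 0 0 0;-1 0 0 0 0 0 0"
}}

```text
clock: 18.0
eef_pos: [0.5741, 0.0125, 0.0673]
tool_rot: [-0.148, 0.989, 0.0, 0.0]
ft_force: [-1.2, 0.1, -2.8]
grip_width: 0.013
grasp_force: 60.3
```

{"op": "send_rows", "data": {
  "steps": "-1 .0005 .0002 0 0 0 0;-1 .0005 .0001 0 0 0 0;-1 .0005 .0002 0 0 0 0;-1 .0005 .0001 0 0 0 0;-1 0 0 0 0 0 0"
}}

```text
clock: 18.42
eef_pos: [0.5743, 0.0126, 0.0674]
tool_rot: [-0.147, 0.989, -0.0, -0.001]
ft_force: [-6.8, -1.9, 2.0]
grip_width: 0.0135
grasp_force: 61.1
```

{"op": "send_rows", "data": {
  "steps": "-1 .0005 .0002 0 0 0 0;-1 .0005 .0001 0 0 0 0;-1 .0005 .0002 0 0 0 0;-1 0 0 0 0 0 0;-1 0 0 0 0 0 0"
}}

```text
clock: 18.83
eef_pos: [0.5743, 0.0126, 0.0675]
tool_rot: [-0.147, 0.989, -0.0, -0.003]
ft_force: [-9.9, -3.7, 5.6]
grip_width: 0.0136
grasp_force: 61.7
```

TCP stalled with rising force: the pack is against the rear wall. Relieving the push, releasing and rising.

{"op": "send_rows", "data": {
  "steps": "-1 -.001 -.0003 0 0 0 0;-1 -.0005 -.0002 0 0 0 0;0 0 0 0 0 0 0;0 0 0 0 0 0 0;1 0 0 0 0 0 0"
}}

```text
clock: 19.25
eef_pos: [0.5772, 0.0133, 0.068]
tool_rot: [-0.148, 0.989, 0.0, 0.001]
ft_force: [-0.2, -0.4, 0.4]
grip_width: 0.049
grasp_force: 0.0
```

{"op": "send_rows", "data": {
  "steps": "1 0 0 0 0 0 0;1 0 0 0 0 0 0;1 0 0 0 0 0 0;1 0 0 .01 0 0 0;1 0 0 .02 0 0 0"
}}

```text
clock: 19.67
eef_pos: [0.5737, 0.013, 0.0955]
tool_rot: [-0.148, 0.989, 0.0, -0.003]
ft_force: [-0.3, 0.2, -0.6]
grip_width: 0.0851
grasp_force: 0.0
```

{"op": "send_rows", "data": {
  "steps": "1 0 0 .035 0 0 0;1 0 0 .03 0 0 0;1 0 0 .015 0 0 0;1 0 0 0 0 0 0;1 0 0 0 0 0 0"
}}

```text
clock: 20.08
eef_pos: [0.5767, 0.013, 0.1789]
tool_rot: [-0.148, 0.989, -0.0, 0.002]
ft_force: [0.6, -1.2, -0.7]
grip_width: 0.0856
grasp_force: 0.0
```

```bash
python3 - <<'E'
from w import *
pose()
c=camera("top");W=cloud(c);W[c["range_z"]<.1]=9;Z=W[...,2]
D=np.array([np.cos(np.radians(16.9)),np.sin(np.radians(16.9))]);N=np.array([-D[1],D[0]])
cv2.imwrite("pics/top7.png",cv2.resize(c["frame"][150:320,230:450,::-1],None,fx=3.5,fy=3.5))
f=c["frame"].astype(int);s=(f[...,0]>f[...,1]+40)&(Z>.08)&(Z<.12)&(np.hypot(W[...,0]-.574,W[...,1]-.0126)<.06)
print("handle",s.sum(),rect(W[s]) if s.sum()>4 else"")
q=W[...,:2]-np.array([.4465,-.0270]);X=q@D*1000;Y=q@N*1000
s=(abs(X)<62)&(abs(Y)<32);print("well max z",Z[s].max())
s=(abs(W[...,0]-.47)<.05)&(abs(W[...,1]-.357)<.05)&(Z>.035)&(Z<.06);print("knob",rect(W[big(s)]))
E
```

```text
t 20.08 tcp [576.7  13.  178.9] yaw 16.97 tilt z [ 3.3e-03  1.0e-04 -1.0e+00] F [ 0.6 -1.2 -0.7] w 0.0856 g 0.0
handle 0 
well max z 0.6868809993400444
knob c=(470.4,355.7) 33.9x19.2 ang=-6.1 zmed=44.8 n=122
```

View pics/top7.png

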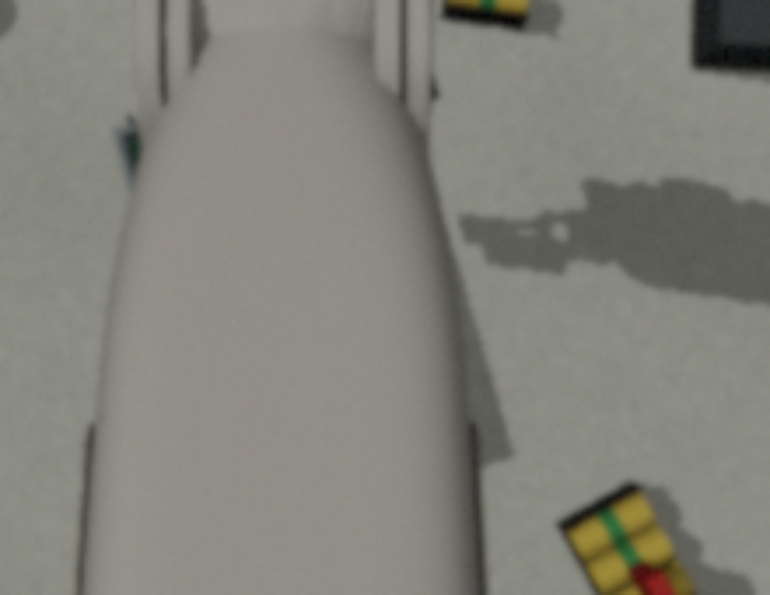

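The arm hides the amplifier in this view, so I'll check the pack from over the mat. Going back to the cover.

{"op": "send_rows", "data": {
  "steps": "1 -.005 .015 0 0 0 -.02;1 -.01 .032 0 0 0 -.038;1 -.01 .033 0 0 0 -.038;1 -.01 .033 0 0 0 -.038;1 -.01 .033 0 0 0 -.038"
}}

```text
clock: 20.55
eef_pos: [0.5289, 0.1597, 0.1752]
tool_rot: [-0.061, 0.998, -0.0, -0.002]
ft_force: [0.4, -0.4, -0.1]
grip_width: 0.0853
grasp_force: 0.0
```

{"op": "send_rows", "data": {
  "steps": "1 -.01 .033 -.003 0 0 -.038;1 -.01 .033 -.003 0 0 -.038;1 -.01 .033 -.003 0 0 -.038;1 -.01 .033 -.003 0 0 -.038;1 -.01 .033 -.003 0 0 -.038"
}}

```text
clock: 20.97
eef_pos: [0.4789, 0.3247, 0.16]
tool_rot: [0.034, 0.999, -0.001, -0.002]
ft_force: [0.6, -0.5, 0.4]
grip_width: 0.0853
grasp_force: 0.0
```

{"op": "send_rows", "data": {
  "steps": "1 -.008 .02 -.003 0 0 -.027;1 -.003 .01 0 0 0 -.01;1 0 .003 0 0 0 0;1 0 0 0 0 0 0;1 0 0 0 0 0 0"
}}

```text
clock: 21.38
eef_pos: [0.4695, 0.3561, 0.1582]
tool_rot: [0.051, 0.999, -0.001, -0.001]
ft_force: [-0.3, 0.4, 0.1]
grip_width: 0.0853
grasp_force: 0.0
```

```bash
python3 - <<'E'
from w import *
c,W=wrist("w8");Z=W[...,2];near=np.hypot(W[...,0]-.47,W[...,1]-.356)
print("knob",rect(W[big((Z>.035)&(Z<.055)&(near<.04))]))
c=camera("top");W=cloud(c);W[c["range_z"]<.1]=9;Z=W[...,2]
D=np.array([np.cos(np.radians(16.9)),np.sin(np.radians(16.9))]);N=np.array([-D[1],D[0]])
q=W[...,:2]-np.array([.4465,-.0270]);X=q@D*1000-60;Y=q@N*1000
s=(Z>.08)&(Z<.12)&(abs(X-75)<30)&(abs(Y)<30);print("handle",s.sum(),rect(W[s]), "amp X",X[s].min(),X[s].max(),"Y",Y[s].min(),Y[s].max(),Z[s].max())
E
```

```text
t 21.38 tcp [469.5 356.1 158.2] yaw -5.9 tilt z [-0.0016 -0.0018 -1.    ] F [-0.3  0.4  0.1] w 0.0853 g 0.0
knob c=(469.9,357.1) 34.0x17.6 ang=-5.9 zmed=46.3 n=1052
handle 74 c=(574.3,11.9) 24.2x13.9 ang=20.1 zmed=106.3 n=74 amp X 61.43807161348781 85.59420030553511 Y -7.11701348694623 6.9218702744439184 0.11097114323834939
```

The pack stands home: its handle top is at 106 mm, centred in the slot. Gripping the cover's knob again.

{"op": "send_rows", "data": {
  "steps": "1 0 .001 -.02 0 0 0;1 0 0 -.035 0 0 0;1 0 0 -.035 0 0 0;1 0 0 -.025 0 0 0;1 0 0 -.015 0 0 0"
}}

```text
clock: 21.9
eef_pos: [0.4685, 0.3553, 0.026]
tool_rot: [0.052, 0.999, -0.002, -0.002]
ft_force: [0.9, -0.4, 0.3]
grip_width: 0.0858
grasp_force: 0.0
```

{"op": "send_rows", "data": {
  "steps": "1 0 0 -.006 0 0 0;1 0 0 0 0 0 0;0 0 0 0 0 0 0;-1 0 0 0 0 0 0;-1 0 0 0 0 0 0"
}}

```text
clock: 22.32
eef_pos: [0.4711, 0.3587, 0.0251]
tool_rot: [0.052, 0.999, 0.001, 0.001]
ft_force: [-0.7, -0.4, 0.1]
grip_width: 0.0512
grasp_force: 0.0
```

{"op": "send_rows", "data": {
  "steps": "-1 0 0 0 0 0 0;-1 0 0 0 0 0 0;-1 0 0 0 0 0 0;-1 0 0 0 0 0 0;-1 0 0 0 0 0 0"
}}

```text
clock: 22.73
eef_pos: [0.4703, 0.3584, 0.0243]
tool_rot: [0.051, 0.999, 0.001, 0.001]
ft_force: [-0.9, -0.5, 5.8]
grip_width: 0.0168
grasp_force: 61.2
```

{"op": "send_rows", "data": {
  "steps": "-1 0 0 .006 0 0 0;-1 0 0 .02 0 0 0;-1 0 0 .03 0 0 0;-1 0 0 .03 0 0 0;-1 0 0 .025 0 0 0"
}}

```text
clock: 23.15
eef_pos: [0.4694, 0.3579, 0.1355]
tool_rot: [0.051, 0.999, -0.0, -0.0]
ft_force: [1.2, 0.9, -2.6]
grip_width: 0.0164
grasp_force: 60.2
```

{"op": "send_rows", "data": {
  "steps": "-1 -.001 -.015 .005 0 0 .015;-1 -.002 -.03 0 0 0 .03;-1 -.002 -.034 0 0 0 .035;-1 -.002 -.034 0 0 0 .035;-1 -.002 -.034 0 0 0 .035"
}}

```text
clock: 23.57
eef_pos: [0.4597, 0.2096, 0.1388]
tool_rot: [-0.025, 1.0, -0.0, -0.001]
ft_force: [0.5, -0.7, -2.0]
grip_width: 0.0166
grasp_force: 60.3
```

{"op": "send_rows", "data": {
  "steps": "-1 -.002 -.034 0 0 0 .035;-1 -.002 -.034 0 0 0 .035;-1 -.002 -.034 0 0 0 .035;-1 -.002 -.034 0 0 0 .035;-1 -.002 -.034 0 0 0 .035"
}}

```text
clock: 23.98
eef_pos: [0.4498, 0.0395, 0.139]
tool_rot: [-0.112, 0.994, 0.0, -0.001]
ft_force: [0.9, -0.8, -1.9]
grip_width: 0.0168
grasp_force: 60.2
```

{"op": "send_rows", "data": {
  "steps": "-1 -.002 -.034 0 0 0 .035;-1 -.002 -.02 0 0 0 .03;-1 -.0015 -.01 0 0 0 .01;-1 0 -.004 0 0 0 0;-1 0 0 0 0 0 0"
}}

```text
clock: 24.4
eef_pos: [0.4449, -0.0277, 0.1391]
tool_rot: [-0.147, 0.989, 0.0, -0.0]
ft_force: [0.9, 0.6, -2.6]
grip_width: 0.0164
grasp_force: 60.2
```

{"op": "send_rows", "data": {
  "steps": "-1 0 0 0 0 0 0;-1 0 0 0 0 0 0;-1 0 0 0 0 0 0;-1 0 0 0 0 0 0;-1 0 0 0 0 0 0"
}}

```text
clock: 24.82
eef_pos: [0.4454, -0.0264, 0.1393]
tool_rot: [-0.149, 0.989, 0.0, -0.0]
ft_force: [0.3, 0.4, -2.0]
grip_width: 0.017
grasp_force: 60.2
```

```bash
cat > m.py <<'E'
from w import *
import sys
c,W=wrist(sys.argv[1]);Z=W[...,2];zt=float(sys.argv[2])
a=np.radians(16.9);D=np.array([np.cos(a),np.sin(a)]);N=np.array([-D[1],D[0]])
q=W[...,:2]-np.array([.4465,-.0270]);X=q@D*1000;Y=q@N*1000
p=(abs(X)<90)&(abs(Y)<60)&(abs(Z-zt)<.007)
print("cover X front",np.percentile(X[p],[.3,1]).round(1),"z",np.median(Z[p]))
e=[]
for x in (-70,-60,-50,-40,-30,-20):
    s=p&(abs(X-x)<3)
    if s.sum()>20:e.append((x,*np.percentile(Y[s],[.5,99.5]).round(1)))
print(e)
for lo,hi in((-48,-28),(28,48)):
  s=(X>-72)&(X<0)&(Y>lo)&(Y<hi)&(Z>.055)&(Z<.064);print(s.sum(),np.percentile(Y[s],[3,97]).round(1) if s.sum()>8 else None)
s=(abs(Y)<25)&(X<-65)&(X>-100)&(Z>.055)&(Z<.066);print("front wall X",s.sum(),np.percentile(X[s],[2,98]) if s.any() else "")
E
python3 m.py w9 .132
```

```text
t 24.82 tcp [445.4 -26.4 139.3] yaw 17.1 tilt z [-1.e-04  0.e+00 -1.e+00] F [ 0.3  0.4 -2. ] w 0.017 g 60.2
cover X front [-76.4 -76. ] z 0.12951505531072108
[(-70, np.float64(-38.4), np.float64(40.3)), (-60, np.float64(-38.4), np.float64(40.3)), (-50, np.float64(-38.4), np.float64(40.3)), (-40, np.float64(-38.3), np.float64(40.3)), (-30, np.float64(-38.3), np.float64(40.4)), (-20, np.float64(-38.4), np.float64(40.4))]
0 None
0 None
front wall X 154 [-75.6037604  -74.98993063]
```

Cover is centred over the well to within about 1 mm. Lowering it.

{"op": "send_rows", "data": {
  "steps": "-1 -.0006 -.0005 -.01 0 0 0;-1 0 0 -.015 0 0 0;-1 0 0 -.015 0 0 0;-1 0 0 -.01 0 0 0;-1 0 0 -.005 0 0 0"
}}

```text
clock: 25.28
eef_pos: [0.4436, -0.0272, 0.083]
tool_rot: [-0.148, 0.989, 0.0, -0.001]
ft_force: [-0.2, 0.6, -2.7]
grip_width: 0.0167
grasp_force: 60.3
```

{"op": "send_rows", "data": {
  "steps": "-1 0 0 -.003 0 0 0;-1 0 0 -.002 0 0 0;-1 0 0 -.002 0 0 0;-1 0 0 -.002 0 0 0;-1 0 0 -.001 0 0 0"
}}

```text
clock: 25.7
eef_pos: [0.4451, -0.0275, 0.0745]
tool_rot: [-0.148, 0.989, -0.0, 0.0]
ft_force: [0.2, 0.5, -1.8]
grip_width: 0.0165
grasp_force: 60.3
```

{"op": "send_rows", "data": {
  "steps": "-1 0 0 -.001 0 0 0;-1 0 0 0 0 0 0;-1 0 0 0 0 0 0;-1 0 0 0 0 0 0;-1 0 0 0 0 0 0"
}}

```text
clock: 26.12
eef_pos: [0.4447, -0.0275, 0.0734]
tool_rot: [-0.148, 0.989, -0.0, 0.0]
ft_force: [-0.3, 0.2, -1.5]
grip_width: 0.0169
grasp_force: 60.2
```

{"op": "send_rows", "data": {
  "steps": "-1 0 0 -.0005 0 0 0;-1 0 0 -.0005 0 0 0;-1 0 0 -.0005 0 0 0;-1 0 0 0 0 0 0;-1 0 0 0 0 0 0"
}}

```text
clock: 26.53
eef_pos: [0.4448, -0.0275, 0.0733]
tool_rot: [-0.148, 0.989, -0.0, 0.001]
ft_force: [-4.9, 0.2, 10.9]
grip_width: 0.0167
grasp_force: 62.0
```

{"op": "send_rows", "data": {
  "steps": "0 0 0 0 0 0 0;0 0 0 0 0 0 0;1 0 0 0 0 0 0;1 0 0 0 0 0 0;1 0 0 0 0 0 0"
}}

```text
clock: 26.95
eef_pos: [0.4447, -0.0275, 0.0717]
tool_rot: [-0.148, 0.989, 0.0, -0.0]
ft_force: [-0.7, -1.0, -0.1]
grip_width: 0.0763
grasp_force: 0.0
```

{"op": "send_rows", "data": {
  "steps": "1 0 0 0 0 0 0;1 0 0 .01 0 0 0;1 0 0 .025 0 0 0;1 0 0 .035 0 0 0;1 0 0 .03 0 0 0"
}}

```text
clock: 27.37
eef_pos: [0.4442, -0.0275, 0.1728]
tool_rot: [-0.148, 0.989, 0.0, -0.001]
ft_force: [1.4, 0.4, 0.3]
grip_width: 0.0856
grasp_force: 0.0
```

{"op": "send_rows", "data": {
  "steps": "1 0 .02 0 0 0 0;1 0 .04 0 0 0 0;1 0 .04 0 0 0 0;1 0 .04 0 0 0 0;1 0 .04 0 0 0 0"
}}

```text
clock: 27.78
eef_pos: [0.4445, 0.154, 0.1719]
tool_rot: [-0.148, 0.989, -0.0, 0.0]
ft_force: [1.4, 0.2, -0.8]
grip_width: 0.0855
grasp_force: 0.0
```

{"op": "send_rows", "data": {
  "steps": "1 0 .04 0 0 0 0;1 0 .04 0 0 0 0;1 0 .02 0 0 0 0;1 0 0 0 0 0 0;1 0 0 0 0 0 0"
}}

```text
clock: 28.2
eef_pos: [0.4442, 0.2534, 0.1713]
tool_rot: [-0.149, 0.989, -0.0, -0.0]
ft_force: [-0.3, -0.2, -0.4]
grip_width: 0.0851
grasp_force: 0.0
```

```bash
python3 - <<'E'
from w import *
pose()
c=camera("top");W=cloud(c);W[c["range_z"]<.1]=9;Z=W[...,2];f=c["frame"].astype(int)
cv2.imwrite("pics/end.png",c["frame"][:,:,::-1])
a=np.radians(16.9);D=np.array([np.cos(a),np.sin(a)]);N=np.array([-D[1],D[0]])
q=W[...,:2]-np.array([.4465,-.0270]);X=q@D*1000-60;Y=q@N*1000
s=(Z>.08)&(Z<.12)&(abs(X-75)<30)&(abs(Y)<30);print("handle",rect(W[s]),X[s].min(),X[s].max())
near=np.hypot(X+60,Y)<110
s=big(near&(f[...,0]>130)&(abs(f[...,0]-f[...,2])<40)&(abs(Z-.062)<.006));print("plate",rect(W[s]))
A=np.c_[W[s][:,:2],np.ones(s.sum())];print("plane",np.linalg.lstsq(A,W[s][:,2],rcond=None)[0])
print("knob",rect(W[big(near&(X<-30)&(Z>.08)&(Z<.1))]))
E
```

```text
t 28.2 tcp [444.2 253.4 171.3] yaw 17.18 tilt z [-7.e-04 -9.e-04 -1.e+00] F [-0.3 -0.2 -0.4] w 0.0851 g 0.0
handle c=(574.5,12.0) 24.1x13.9 ang=19.4 zmed=105.7 n=73 61.77513451061628 85.7804801608224
plate c=(475.9,-19.4) 87.3x79.4 ang=16.8 zmed=62.7 n=991
plane [0.00189178 0.00104121 0.06178141]
knob c=(445.3,-28.0) 33.4x17.8 ang=16.8 zmed=94.5 n=117
```

View pics/end.png

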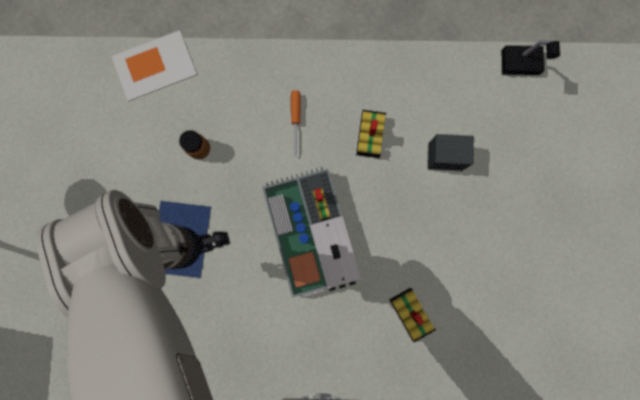

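The final picture shows the cover flat over the well with its knob at (336,251), at the same height as at the start. The red handle is in the slot at (319,196), and the screwdriver, meter and jar have not moved. Handing in.

```bash
python3 -c "
from workcell import *
print(job_done())"
```

```text
the job is handed in; nothing more can be done
None
```

The job is handed in at about 28 s of the 72 s: the pack is home against the rear wall, the cover is back flat over the well, and the other things were left where they were; the hand-in call gave no verdict, so this rests on my last camera check.

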